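# Square up a bare screen-printing frame

## Robot

A 7-joint arm with a two-finger parallel gripper is mounted at the origin on the work surface. World frame = base frame: x ahead of the robot, y to its left, z up, the work surface at z = 0. Lengths are in mm, angles in rad, forces in N, time in s.
With the tool pointing down it reaches from about 350 to 775 mm from the base axis. Payload 3.1 kg.
Tool frame: the origin (TCP) lies midway between the tips of the shut fingers; the grasp point (between the pads) lies 19 mm behind it; z points along the fingers, y is the line along which they close (so a half turn about z gives the same grasp; the last joint's range is limited). The gripper opens to 85 mm and grips with 20 to 120 N. Pads are 22 mm wide; open, the fingers measure 114 mm over their backs; the gripper's body (76 mm by 85 mm) begins 54 mm behind the grasp point. The pads swing forward as they close: fully open they stand 13 mm farther back than shut.
Start: joints at [-0.042, 0.311, 0.014, 1.512, -0.004, 1.319, -0.027], TCP at [550.016, 0.032, 231.304] pointing down, gripper open.
Joint ranges: [-2.7, 2.7], [-0.3, 1.91], [-1.27, 1.3], [0.12, 2.57], [-1.44, 4.58], [0.2, 2.03], [-3.05, 3.05]. Speed limits (rad/s): [2.79, 2.79, 3.14, 3.14, 3.14, 3.14, 3.14].

## Interface

Orientations are given as a rotation vector (axis times angle).
In Python, from plant import * gives the robot as it stands.
- The arm moves only by the tool carry_out, never from a script. Its argument "moves" is a list of rows, each a list of 3 entries, a list of its own where there are three numbers: the turn, a rotation vector about the tool's x, y, z in degrees, then the shift along the tool's x, y, z in mm, then the opening in per cent of the stroke, from 0 (shut) to 100 (fully open). A call has 1 to 8 rows; each row is the pose to reach, as a shift and turn from the pose commanded when the call began, along the tool's axes at that moment; what a row does not reach only later rows make up. A row lasts 1/10 s, in which the tool goes at most 50 mm and 8.59 degrees, less where a joint would pass 70% of its speed; a pose out of reach is approached as far as the arm can. A call with a gripper value outside its range is refused whole. The fingers move at their own pace and stop on an object; "newtons" is the grip in N (left out, the last holds). Time passes only in rows, so rows that repeat a pose let the fingers close. It gives the time, the measured TCP pose, the force, the opening and the grip force at its end, in the units of the state.
- get_state(): the state, without advancing time (a new reading comes with each control period).
- read_camera(name): name is "scene" or "side" or "wrist"; returns (picture, depth): 384x512x3 uint8, blue, green, red; 384x512 float32, mm along the optical axis (not along the pixel's ray), 0 where there is no reading.
- camera_info(name): a dict with "intrinsics" (3x3 intrinsics, pixels), "rvec" (rotation vector, rad) and "tvec" (3), from world to camera coordinates, as OpenCV has them. Camera axes: x right, y down, z forward; pixel columns grow to the right and rows downward; lengths in mm; the calibration is good to about 2 mm. A picture is of the moment at which its call begins: read the wrist's pose just before it. camera_info takes no time and is no camera call; for the wrist camera it gives the pose at the moment of the call.
- close_job(): hands the job in; it is judged then, once.
The state is a dict: "clock": time; "joints": joint angles; "dq": joint speeds; "effort": joint torques, N m; "ee_pos": TCP position; "eef_rot": TCP orientation; "contact_force": force on the tool from outside, world axes, zero at the start; "ft_torque": the same for the moment, N m; "finger_gap": finger opening in mm; "grasp_force": force on a finger pad.
Only numpy, scipy, OpenCV 4.12 (cv2) and the standard library are available. Lean on these libraries where they do the work, as an engineer would, in place of code of your own. Each camera call takes 0.05 s, during which the arm holds its last target. There are 200 camera calls.

## Task

The bare aluminium printing frame has to be kept square before new mesh goes on. First turn the black wing nut on its corner clockwise by a full quarter turn so that its red hold-down arm swings out of the opening; then take the orange setting square by its black grip, lay it flat inside that corner and press it home until both legs lie flush against the two rails. Finish while still gripping the square and pressing it firmly against both rails, and leave the tub, the tape and the squeegee where they are.

Things in the scene. Friction and masses are not known exactly. Their poses are not given: they have to be found in the camera images.
- frame: Bare aluminium frame fixed on the table: rails 40 mm wide, 30 mm high, opening 310 (its x) by 280 mm (its y) down to the table. Origin: on the table, at the opening's corner by the wing nut. x and y run from there along the inner faces of two rails; the opening lies at +x, +y. The square belongs with its outer corner on this origin, axes parallel to these, flat on the table.
- rail_x: The rail along the frame's x axis. It shares the frame's origin and axes; its inner face is the plane y = 0, the rail fills y from -40 to 0 mm, height 30 mm; smooth metal, the square's legs slide on it easily.
- rail_y: The rail along the frame's y axis. It shares the frame's origin and axes; its inner face is the plane x = 0, the rail fills x from -40 to 0 mm, height 30 mm; smooth metal, the square's legs slide on it easily.
- wing_nut (a joint): Turn of the captive wing nut about its vertical axis (rad), 0 to 1.65 (stop), growing clockwise seen from above; stays where left (friction about 0.08 N m). At 0 the red arm points into the opening, midway between the frame's x and y; it starts between 0 and 0.3. Past 1.2 the arm points out of the frame.
- nut_grip (a point): Middle of the wing nut's black wing, on its axis, 64 mm above the table, at frame x = y = -20 mm. The wing is an upright bar 44 mm long, 12 mm thick, 48 to 74 mm above the table, lying in line with the red arm. The arm, 14 mm wide, reaches 100 mm from the axis, 33 to 39 mm above the table.
- square: Loose orange square, 0.2 to 0.42 kg: an L, legs 150 mm long outside, 25 wide, 20 high, with a low diagonal brace and on it an upright black grip 14 mm thick, 50 long, 20 to 66 mm up. Origin: underside, below the grip, near the centre of mass. Outer corner at x = y = -50 mm; legs run from it along +x and +y to +100 mm. The grip's 14 mm thickness lies along the diagonal x = y, its length across it.
- square_corner (a point): Outer corner of the square's L on the underside, 50 mm in -x and 50 mm in -y from the square's origin; same axes.
- ink_tub: Bystander: closed orange ink tub with white lid, 96 mm across, 110 mm high; origin at the centre of its underside.
- tape: Bystander: blue tape roll lying flat inside the frame, away from the wing nut's corner, 72 mm across, 24 mm high; origin at the centre of its underside.
- squeegee: Bystander: wooden-handled squeegee, 34 mm by 220 mm (along its y), 80 mm high; origin at the centre of its underside.
Mind the look-alikes: they are no part of the job. Leave any blue or turquoise look-alike of the square alone.

How it is judged (in metres and radians):
On the way, in this order (a step that is already met when the one before it is completed fails the run):
1. the wing nut is turned until its arm points out of the frame (value of joint wing_nut above 1.2 rad), for 0.2 s.
2. the square, in the fingers, lies flush against both rails and is pressed on both (x of square_corner in the frame of frame between -0.004 and 0.004 m and y of square_corner in the frame of frame between -0.004 and 0.004 m and height (world z) of square_corner below 0.006 m and angle between square's own z axis and vertical below 0.04 rad and angle between the x axis of square and the x axis of frame, either way round below 0.025 rad and contact force between square and rail_x above 1 N and contact force between square and rail_y above 1 N and contact force between the fingers and square above 3 N and value of joint wing_nut above 1.2 rad), for 0.3 s.
At the end, for the whole second after the job is handed in: Fingers still hold the square (over 3 N), at rest in the corner: outer corner within 4 mm of the inner corner along each rail, under 6 mm up, level within 0.04 rad, parallel to the rails within 0.025 rad, pressing each rail with over 1 N; wing nut past 1.2 rad (all of step 2 and linear speed of square below 0.02 m/s); the arm keeps its last pose, push and grip.
It fails at once if the ink tub is shoved or knocked more than 3 cm (distance of ink_tub from where it was at the start of the episode above 0.03 m).
It fails at once if the tape roll is shoved or knocked more than 3 cm (distance of tape from where it was at the start of the episode above 0.03 m).
It fails at once if the squeegee is shoved or knocked more than 3 cm (distance of squeegee from where it was at the start of the episode above 0.03 m).
It also fails if it takes over 54 s, if anything falls off the work surface, if the arm or the gripper's body presses on something with over 40 N, if the wrist force passes 120 N, or if a joint passes its speed limit or range.

## Working session

There is one attempt and no reset: what is moved stays moved. The work goes in short steps, Python scripts to look and compute and a tool call to move; the robot and the scene stay as the last step left them, time stands still between calls to the robot, and variables do not carry over. Pictures are saved under pics/ and viewed, at most 10 in all, crops included, and the job is handed in when it is done.

Besides the shell and the picture viewer there is one more tool, called after "Request:" in YAML: its name, and indented under it one key for each argument. carry_out: Moves the arm, as the interface text tells. Its arguments: {"type":"object","properties":{"moves":{"type":"array","items":{"type":"array"}},"newtons":{"type":"number"}},"required":["moves"]}

```bash
mkdir -p pics; ls; cat > h.py <<'E'
import numpy as np, cv2
from plant import *
def cam(n):
    i=camera_info(n); im,d=read_camera(n)
    R=cv2.Rodrigues(np.array(i["rvec"],float))[0]; return im,d,np.array(i["intrinsics"]),R,np.array(i["tvec"],float).ravel()
def ray(px,c,z):
    _,_,K,R,t=c; d=R.T@np.linalg.inv(K)@np.array([px[0],px[1],1.]); o=-R.T@t
    return o+d*(z-o[2])/d[2]
def pts(c):
    im,d,K,R,t=c; h,w=d.shape; u,v=np.meshgrid(np.arange(w),np.arange(h))
    P=np.stack([(u-K[0,2])/K[0,0]*d,(v-K[1,2])/K[1,1]*d,d],-1)-t
    return P@R
E
python3 - <<'E'
from h import *
import pickle
C={}
for n in("scene","side"):
    C[n]=cam(n); cv2.imwrite(f"pics/{n}0.png",cv2.resize(C[n][0],(800,600)))
pickle.dump(C,open("c0.pkl","wb"))
s=get_state();print(s["ee_pos"],s["eef_rot"],s["clock"],s["finger_gap"])
E
```

```text
pics
[5.49330938e+02 4.08066533e-02 2.30300301e+02] [-2.22029427 -2.22045062  0.00247067] 0.1 85.51325878745301
```

View pics/scene0.png

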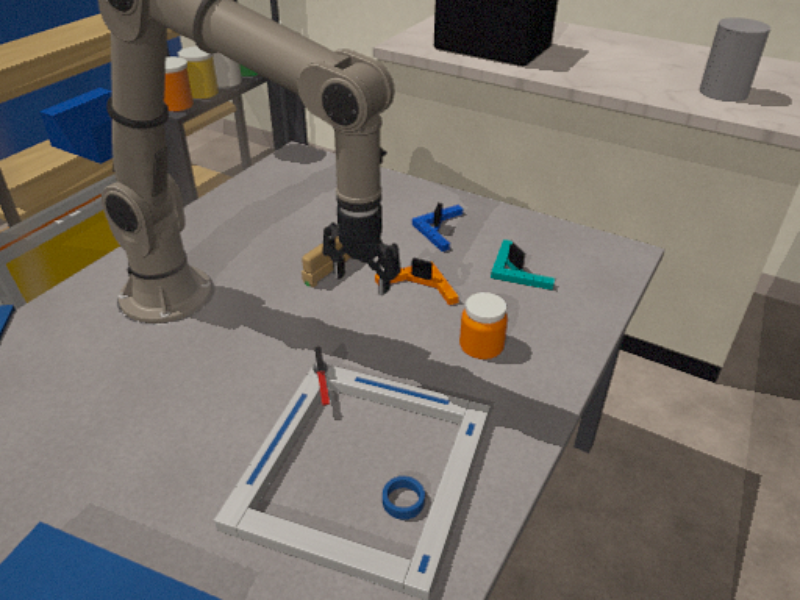

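View pics/side0.png

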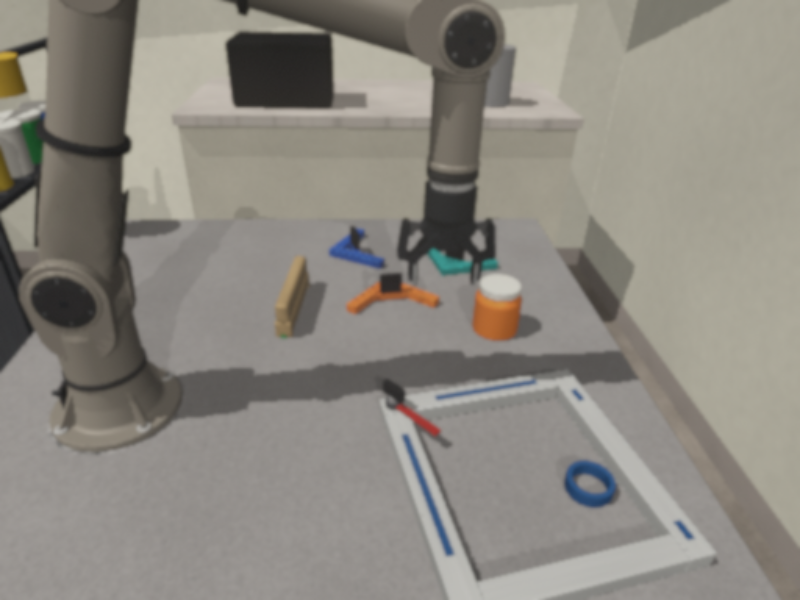

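Orange squares: only (420,275) in the scene view, at (390,290) in the side view, fits. The blue (437,225) and turquoise (520,265) L's are look-alikes. The tub at (484,325) is orange but round. The wing nut is at (320,365), with the red arm pointing into the opening.

```bash
python3 - <<'E'
from h import *
import pickle
C=pickle.load(open("c0.pkl","rb"))
for n in C:
    c=C[n]; im=c[0]; P=pts(c); hsv=cv2.cvtColor(im,cv2.COLOR_BGR2HSV).astype(int); H,S,V=hsv[...,0],hsv[...,1],hsv[...,2]
    X,Y,Z=P[...,0],P[...,1],P[...,2]; ok=c[1]>0
    tab=ok&(abs(Z)<15)&(X>300)&(X<800)&(abs(Y)<500); print(n,"table z",np.median(Z[tab]))
    top=ok&(Z>24)&(Z<38)&(X>250)&(X<850)&(Y<-60)&(Y>-650)&(S<60)
    k,l=cv2.connectedComponents(top.astype(np.uint8)); b=np.bincount(l.ravel());b[0]=0;m=l==b.argmax()
    q=P[m][:,:2].astype(np.float32); r=cv2.minAreaRect(q); print("frame",r,m.sum()); print(cv2.boxPoints(r).round(1).tolist())
    red=ok&((H<6)|(H>174))&(S>150)&(V>80)&(X>250)&(X<850)&(Y<0)&(Z>15)&(Z<60)
    if red.sum()>5: print("red",red.sum(),P[red].mean(0),P[red].min(0),P[red].max(0),"axis",np.linalg.svd(P[red][:,:2]-P[red][:,:2].mean(0),full_matrices=0)[2][0])
    org=ok&(H>6)&(H<18)&(S>170)&(Z>5)&(Z<150)&(X>250)&(X<900)&(Y>-250)
    k,l,st,_=cv2.connectedComponentsWithStats(org.astype(np.uint8))
    for i in range(1,k):
        if st[i,4]>25: p=P[l==i]; print("org",st[i],np.median(p,0).round(),p.min(0).round(),p.max(0).round())
    blk=ok&(V<60)&(Z>15)&(Z<85)&(X>250)&(X<850)&(abs(Y)<400)
    k,l,st,_=cv2.connectedComponentsWithStats(blk.astype(np.uint8))
    for i in range(1,k):
        if st[i,4]>20: p=P[l==i]; print("blk",st[i],np.median(p,0).round(),p.min(0).round(),p.max(0).round())
c=C["scene"];cv2.imwrite("pics/crop1.png",cv2.resize(c[0][125:290,180:370],(760,660))[:600])
E
```

```text
scene table z 0.20542438351871148
frame ((670.36328125, -202.1432647705078), (361.2829284667969, 352.944580078125), 10.674829483032227) 4218
[[460.20001220703125, -62.20000076293945], [525.5, -409.0], [880.5999755859375, -342.1000061035156], [815.2000122070312, 4.699999809265137]]
red 92 [516.152157   -86.42709074  39.19844544] [ 481.23476107 -117.38711012   31.80473883] [544.79836686 -49.76739126  43.28744332] axis [ 0.67142922 -0.74106869]
org [250 168  43  27 305] [518. 342.  19.] [426. 303.   5.] [599. 403.  71.]
org [294 198  30  32 625] [722. 185.  55.] [662. 172.   5.] [755. 234.  95.]
blk [264 165  12  14 135] [492. 341.  48.] [469. 332.  18.] [516. 351.  71.]
blk [202 222   7  16  61] [485. -49.  69.] [460. -60.  34.] [493. -26.  76.]
side table z -0.14833412317966066
frame ((653.5386962890625, -224.83065795898438), (392.529052734375, 329.29998779296875), 0.09032213687896729) 6005
[[457.0, -60.5], [457.5, -389.79998779296875], [850.0999755859375, -389.20001220703125], [849.5, -59.900001525878906]]
red 87 [511.71507299 -91.56405742  38.21934153] [ 480.51942507 -121.42767219   35.11012115] [536.75437881 -58.67446317  41.47902113] axis [ 0.66321705 -0.74842712]
org [224 183  21  15  83] [431. 321.  19.] [396. 279.   8.] [466. 371.  22.]
org [256 184  23  11 100] [551. 331.  17.] [509. 304.   5.] [584. 359.  22.]
org [304 189  28  28 571] [691. 180.  49.] [656. 171.   5.] [738. 220.  88.]
blk [244 176  12  10 105] [487. 337.  47.] [466. 330.  26.] [505. 343.  65.]
blk [245 244  13  13  94] [472. -50.  67.] [455. -64.  52.] [485. -32.  75.]
```

View pics/crop1.png

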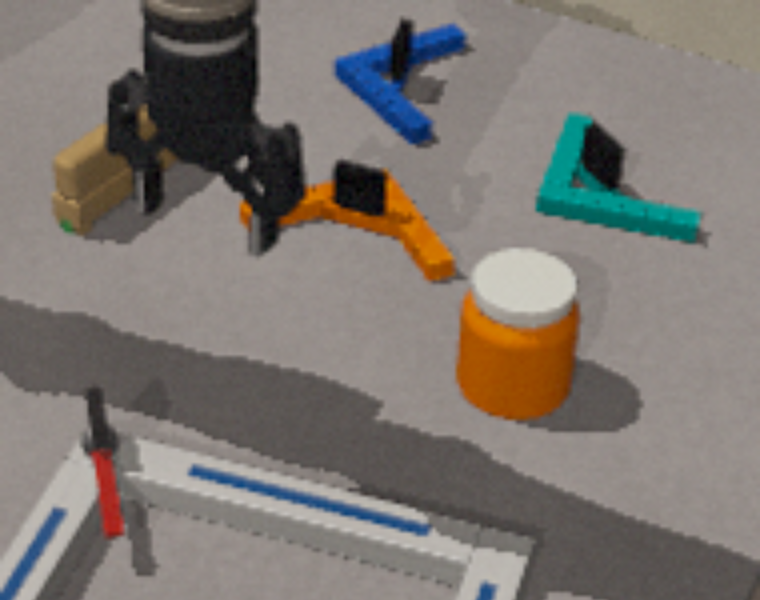

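Confirmed in the crop: the orange L with its black grip is at about (360,190). The blue and turquoise ones are left alone. I'll move above the nut and look from there.

Request:
carry_out:
  moves:
    - [[0,0,0],[-45,-20,-40],100]
    - [[0,0,0],[-90,-40,-80],100]
    - [[0,0,0],[-90,-40,-80],100]
    - [[0,0,0],[-90,-40,-80],100]

```text
clock: 0.5
ee_pos: [510.0, -95.0, 314.3]
eef_rot: [2.226, 2.208, 0.002]
contact_force: [0.1, 0.6, 0.3]
finger_gap: 85.2
grasp_force: 0.0
```

```bash
python3 - <<'E'
from h import *
import pickle
s=get_state();print(s["ee_pos"],s["eef_rot"],s["clock"])
c=cam("wrist");pickle.dump(c,open("w1.pkl","wb"));cv2.imwrite("pics/w1.png",c[0])
print(-c[3].T@c[4])
E
```

```text
[510.01191469 -95.0276034  314.3017161 ] [2.22603662e+00 2.20800624e+00 2.06958998e-03] 0.5
[509.81365    -18.80578753 456.64384814]
```

View pics/w1.png

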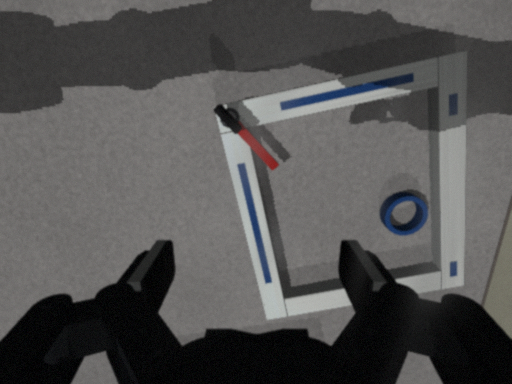

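The wrist view shows the whole frame. The nut is at (228,118), the arm tip at (275,165) and the tape at (405,213).

```bash
cat > fr.py <<'E'
from h import *
def frame(c, show=True):
    P=pts(c); X,Y,Z=P[...,0],P[...,1],P[...,2]; ok=c[1]>0
    hsv=cv2.cvtColor(c[0],cv2.COLOR_BGR2HSV).astype(int)
    m=(ok&(Z>23)&(Z<38)&(Y<0)&~((hsv[...,1]>120)&((hsv[...,0]<8)|(hsv[...,0]>172)))).astype(np.uint8)
    k,l=cv2.connectedComponents(m); b=np.bincount(l.ravel());b[0]=0;m=(l==b.argmax())
    q=P[m]; print("z",np.median(q[:,2]))
    q=q[:,:2].astype(np.float32); r=cv2.minAreaRect(q); bp=cv2.boxPoints(r); print(r,bp.round(1).tolist())
    return m,P,hsv,bp
E
python3 - <<'E'
from fr import *
import pickle
c=pickle.load(open("w1.pkl","rb")); m,P,hsv,bp=frame(c)
# inner contour: project all mask contours to z=30
cs,h=cv2.findContours(m.astype(np.uint8),cv2.RETR_CCOMP,cv2.CHAIN_APPROX_NONE)
for cc,hh in zip(cs,h[0]):
    if len(cc)<200: continue
    w=np.array([ray(p[0],c,30)[:2] for p in cc],np.float32)
    r=cv2.minAreaRect(w); print("outer" if hh[3]<0 else "inner",r,cv2.boxPoints(r).round(1).tolist())
    if hh[3]>=0:  # fit sides
        bx=cv2.boxPoints(r)
        for i in range(4):
            a,b=bx[i],bx[(i+1)%4]; d=(b-a)/np.linalg.norm(b-a); n=np.array([-d[1],d[0]])
            s=(w-a)@d; e=(w-a)@n; L=np.linalg.norm(b-a)
            g=w[(abs(e)<8)&(s>40)&(s<L-40)]
            f=cv2.fitLine(g,cv2.DIST_HUBER,0,.01,.01).ravel(); print(len(g),f.round(4),np.degrees(np.arctan2(f[1],f[0])))
H,S,V=[hsv[...,i] for i in range(3)]
ok=c[1]>0;Z=P[...,2]
red=ok&((H<8)|(H>172))&(S>150)&(Z>20)&(Z<50)
print("red",red.sum(),P[red].mean(0))
v,u=np.nonzero(red); w=np.array([ray((a,b),c,39)[:2] for a,b in zip(u,v)],np.float32)
f=cv2.fitLine(w,cv2.DIST_HUBER,0,.01,.01).ravel();print(f,cv2.minAreaRect(w),cv2.boxPoints(cv2.minAreaRect(w)).tolist())
blk=ok&(V<60)&(Z>44)&(Z<90)&(P[...,0]<560)&(P[...,1]>-100)
v,u=np.nonzero(blk); w=np.array([ray((a,b),c,70)[:2] for a,b in zip(u,v)],np.float32);print("nut",blk.sum(),np.median(P[blk],0),cv2.minAreaRect(w))
E
```

```text
z 29.711249954963094
((671.1251220703125, -182.43853759765625), (347.8258972167969, 389.5728759765625), 11.470559120178223) [[461.8999938964844, -26.100000381469727], [539.4000244140625, -407.8999938964844], [880.2999877929688, -338.70001220703125], [802.7999877929688, 43.0]]
outer ((670.3553466796875, -181.92691040039062), (345.55999755859375, 388.42437744140625), 11.51126766204834) [[462.29998779296875, -26.100000381469727], [539.7999877929688, -406.70001220703125], [878.4000244140625, -337.79998779296875], [800.9000244140625, 42.900001525878906]]
red 195 [520.67044381 -97.43956876  38.85200244]
[  0.685361   -0.7282034 519.68677   -96.2095   ] ((513.7608032226562, -90.57801055908203), (11.833390235900879, 74.63400268554688), 43.627288818359375) [[483.73065185546875, -67.64865112304688], [535.2254028320312, -121.67198181152344], [543.7909545898438, -113.50736999511719], [492.29620361328125, -59.484039306640625]]
nut 353 [474.31221496 -43.08016696  73.22610779] ((475.0429382324219, -42.56425476074219), (17.840606689453125, 41.9940185546875), 43.553165435791016)
```

Request:
carry_out:
  moves:
    - [[0,0,-8],[10,-7,30],100]
    - [[0,0,-16],[20,-14,60],100]
    - [[0,0,-24],[30,-21,90],100]
    - [[0,0,-32],[40,-28,120],100]
    - [[0,0,-40],[50,-35,150],100]
    - [[0,0,-43],[50,-35,164],100]
    - [[0,0,-43],[50,-35,164],100]

```text
clock: 1.25
ee_pos: [471.6, -37.3, 143.3]
eef_rot: [-1.244, -2.875, 0.003]
contact_force: [-0.1, 0.1, 0.4]
finger_gap: 85.4
grasp_force: 0.0
```

```bash
python3 - <<'E'
from fr import *
import pickle
s=get_state();print(s["ee_pos"],s["eef_rot"],s["clock"])
c=cam("wrist");pickle.dump(c,open("w2.pkl","wb"));cv2.imwrite("pics/w2.png",c[0])
P=pts(c);hsv=cv2.cvtColor(c[0],cv2.COLOR_BGR2HSV).astype(int);H,S,V=[hsv[...,i] for i in range(3)]
ok=c[1]>0;Z=P[...,2]
red=ok&((H<8)|(H>172))&(S>150)&(Z>20)&(Z<50)
v,u=np.nonzero(red); w=np.array([ray((a,b),c,39)[:2] for a,b in zip(u,v)],np.float32)
print(red.sum(),np.median(Z[red]),cv2.minAreaRect(w),cv2.fitLine(w,cv2.DIST_HUBER,0,.01,.01).ravel())
near=np.hypot(P[...,0]-475,P[...,1]+45)<45
blk=ok&(Z>66)&(Z<82)&near
v,u=np.nonzero(blk); w=np.array([ray((a,b),c,74)[:2] for a,b in zip(u,v)],np.float32);print("nut",blk.sum(),np.median(P[blk],0),cv2.minAreaRect(w))
E
```

```text
[471.61479632 -37.2710031  143.34330637] [-1.24360324 -2.87516769  0.00294896] 1.25
679 38.82301178081873 ((517.9141845703125, -94.5094985961914), (12.588263511657715, 62.73356246948242), 42.59837341308594) [  0.67637944  -0.7365534  517.49274    -94.2983    ]
nut 767 [471.15414262 -42.69105158  73.53913712] ((471.51031494140625, -42.83036422729492), (11.391044616699219, 45.06507110595703), 42.59842300415039)
```

View pics/w2.png

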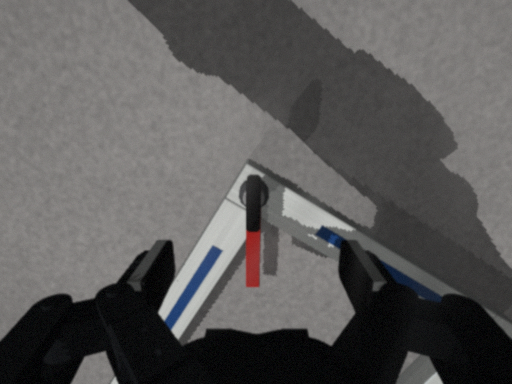

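The wing nut is at (253,200) with the arm down to (253,280), in line with the tool x axis. I'll correct and descend partway.

Request:
carry_out:
  moves:
    - [[0,0,0],[-4,-4,25],100]
    - [[0,0,0],[-4,-4,43],100]
    - [[0,0,0],[-4,-4,43],100]
    - [[0,0,0],[-4,-4,43],100]

```text
clock: 1.7
ee_pos: [475.6, -45.1, 105.0]
eef_rot: [1.252, 2.88, 0.001]
contact_force: [0.6, 0.7, 0.8]
finger_gap: 85.5
grasp_force: 0.0
```

```bash
cat > nut.py <<'E'
from fr import *
s=get_state();print(s["ee_pos"],s["eef_rot"],s["clock"])
T=cv2.Rodrigues(np.array(s["eef_rot"]))[0]
c=cam("wrist");P=pts(c);near=np.hypot(P[...,0]-471,P[...,1]+43)<40
Z=P[...,2];blk=(c[1]>0)&(Z>66)&(Z<82)&near
v,u=np.nonzero(blk); w=np.array([ray((a,b),c,74)[:2] for a,b in zip(u,v)],np.float32);r=cv2.minAreaRect(w);print("nut",blk.sum(),r)
d=np.array([*r[0],64])-s["ee_pos"];print("tool shift",T.T@d, "tool y deg",np.degrees(np.arctan2(T[1,1],T[0,1])))
E
python3 nut.py
```

```text
[475.62746011 -45.14907769 105.03554725] [1.25233697e+00 2.88022170e+00 1.11101650e-03] 1.7
nut 1092 ((471.5058288574219, -42.798744201660156), (11.364317893981934, 44.122230529785156), 42.421974182128906)
tool shift [ 4.55172377 -1.45254781 41.03169465] tool y deg 43.00065309768801
```

Request:
carry_out:
  moves:
    - [[0,0,0],[4.5,-1.5,20],100]
    - [[0,0,0],[4.5,-1.5,40],100]
    - [[0,0,0],[4.5,-1.5,59],100]
    - [[0,0,0],[4.5,-1.5,59],100]
    - [[0,0,0],[4.5,-1.5,59],0]
    - [[0,0,0],[4.5,-1.5,59],0]
    - [[0,0,0],[4.5,-1.5,59],0]
    - [[0,0,0],[4.5,-1.5,59],0]
  newtons: 30

```text
clock: 2.55
ee_pos: [471.4, -43.4, 46.2]
eef_rot: [1.252, 2.879, 0.001]
contact_force: [-0.1, -0.0, -0.3]
finger_gap: 28.3
grasp_force: 0.0
```

Still closing; I'll let it finish.

Request:
carry_out:
  moves:
    - [[0,0,0],[0,0,0],0]
    - [[0,0,0],[0,0,0],0]
    - [[0,0,0],[0,0,0],0]
    - [[0,0,0],[0,0,0],0]
  newtons: 40

```text
clock: 2.95
ee_pos: [472.2, -42.6, 46.3]
eef_rot: [1.251, 2.879, 0.003]
contact_force: [1.1, 2.9, 5.9]
finger_gap: 16.6
grasp_force: 39.2
```

Request:
carry_out:
  moves:
    - [[0,0,8],[0,0,0],0]
    - [[0,0,16],[0,0,0],0]
    - [[0,0,24],[0,0,0],0]
    - [[0,0,32],[0,0,0],0]
    - [[0,0,40],[0,0,0],0]
    - [[0,0,48],[0,0,0],0]
    - [[0,0,56],[0,0,0],0]
    - [[0,0,64],[0,0,0],0]

```text
clock: 3.75
ee_pos: [473.5, -42.4, 46.3]
eef_rot: [2.591, 1.772, 0.008]
contact_force: [3.5, 2.3, 2.4]
finger_gap: 16.4
grasp_force: 39.0
```

Request:
carry_out:
  moves:
    - [[0,0,6],[0,0,0],0]
    - [[0,0,12],[0,0,0],0]
    - [[0,0,12],[0,0,0],0]
    - [[0,0,12],[0,0,0],0]

```text
clock: 4.15
ee_pos: [473.7, -42.5, 46.3]
eef_rot: [2.757, 1.501, 0.009]
contact_force: [4.4, 3.3, 1.9]
finger_gap: 16.6
grasp_force: 39.0
```

Turned 76°. I'll release, lift, and check.

Request:
carry_out:
  moves:
    - [[0,0,0],[0,0,0],100]
    - [[0,0,0],[0,0,0],100]
    - [[0,0,0],[0,0,0],100]
    - [[0,0,0],[0,0,-40],100]
    - [[0,0,0],[0,0,-85],100]
    - [[0,0,0],[0,0,-130],100]
    - [[0,0,0],[0,0,-170],100]
    - [[0,0,0],[0,0,-170],100]

```text
clock: 4.95
ee_pos: [474.1, -44.3, 221.0]
eef_rot: [2.756, 1.496, 0.016]
contact_force: [-0.0, 0.5, 0.1]
finger_gap: 85.8
grasp_force: 0.0
```

```bash
python3 - <<'E'
from fr import *
import pickle
s=get_state();print(s["ee_pos"],s["eef_rot"],s["clock"])
c=cam("wrist");pickle.dump(c,open("w3.pkl","wb"))
P=pts(c);hsv=cv2.cvtColor(c[0],cv2.COLOR_BGR2HSV).astype(int);H,S,V=[hsv[...,i] for i in range(3)]
ok=c[1]>0;Z=P[...,2]
red=ok&((H<8)|(H>172))&(S>150)&(Z>20)&(Z<50)
print("red",red.sum(),np.median(P[red],0))
near=np.hypot(P[...,0]-472,P[...,1]+43)<40
blk=ok&(Z>66)&(Z<82)&near
v,u=np.nonzero(blk); w=np.array([ray((a,b),c,74)[:2] for a,b in zip(u,v)],np.float32);r=cv2.minAreaRect(w);print("nut",r)
# inner edges from z step; sample depth heights in the frame coords
m=ok&(Z>23)&(Z<36)&(V>60)
m=cv2.morphologyEx(m.astype(np.uint8),cv2.MORPH_OPEN,np.ones((3,3)))
th=np.radians(-78.5);ex=np.array([np.cos(th),np.sin(th)]);ey=np.array([-ex[1],ex[0]]);n=np.array(r[0])
q=P[m>0][:,:2]-n; a=q@ex;b=q@ey
def edge(s,t,lo,hi):  # along s bins, inner edge = high extent of t
    o=[]
    for k in np.arange(60,lo+250,6):
        g=(s>k)&(s<k+6)&(t>-40)&(t<40)
        if g.sum()>15:o.append((k+3,np.percentile(t[g],1.5),np.percentile(t[g],98.5)))
    return np.array(o)
for nm,(s,t) in {"rail_x":(a,b),"rail_y":(b,a)}.items():
    o=edge(s,t,0,0);print(nm,len(o))
    if len(o)>2:
        for col in(1,2):
            f=np.polyfit(o[:,0],o[:,col],1);e=np.abs(np.polyval(f,o[:,0])-o[:,col]);f=np.polyfit(o[e<3,0],o[e<3,col],1);print(" slope deg",np.degrees(np.arctan(f[0])),"at0",f[1], "at100",np.polyval(f,100),np.std(e))
E
```

```text
[474.1439149  -44.34182023 220.95011733] [2.75592425 1.4955565  0.01551022] 4.95
red 482 [437.45909041 -98.18209775  38.92989168]
nut ((473.81451416015625, -44.031978607177734), (43.586158752441406, 10.7483549118042), 56.52284240722656)
rail_x 19
 slope deg 0.178541949017687 at0 -20.201955374724754 at100 -19.890339879762696 0.19080977993292575
 slope deg 0.2202466859516608 at0 18.746516887327054 at100 19.130921764369763 3.6419000950027294
rail_y 32
 slope deg 1.0460998689882859 at0 -21.416094790523772 at100 -19.590103185794547 3.4294559271279033
 slope deg 0.1408864202261011 at0 19.085133203818383 at100 19.331026889834074 0.1809508545242938
```

The nut is at about 1.57 rad and the frame is localised. Now I'll go over the orange square.

Request:
carry_out:
  moves:
    - [[0,0,7],[40,-24,-10],100]
    - [[0,0,14],[80,-48,-20],100]
    - [[0,0,21],[120,-72,-30],100]
    - [[0,0,28],[160,-96,-30],100]
    - [[0,0,35],[200,-120,-30],100]
    - [[0,0,42],[240,-144,-30],100]
    - [[0,0,49],[280,-168,-30],100]
    - [[0,0,57],[320,-189,-30],100]

```text
clock: 5.8
ee_pos: [484.9, 329.0, 242.9]
eef_rot: [3.139, -0.008, -0.006]
contact_force: [0.0, -0.5, 0.9]
finger_gap: 85.0
grasp_force: 0.0
```

Request:
carry_out:
  moves:
    - [[0,0,0],[0,0,0],100]
    - [[0,0,0],[0,0,0],100]
    - [[0,0,0],[0,0,0],100]

```text
clock: 6.1
ee_pos: [486.5, 325.5, 243.8]
eef_rot: [3.138, -0.003, -0.003]
contact_force: [0.4, -1.1, 0.9]
finger_gap: 85.6
grasp_force: 0.0
```

```bash
cat > sq.py <<'E'
from fr import *
import sys
def look(name=None):
    s=get_state();T=cv2.Rodrigues(np.array(s["eef_rot"]))[0]
    c=cam("wrist")
    if name: cv2.imwrite(name,c[0])
    P=pts(c);hsv=cv2.cvtColor(c[0],cv2.COLOR_BGR2HSV).astype(int);H,S,V=[hsv[...,i] for i in range(3)]
    Z=P[...,2];ok=c[1]>0
    o=ok&(H>5)&(H<20)&(S>150)&(Z>15)&(Z<26)
    k,l,st,ce=cv2.connectedComponentsWithStats(o.astype(np.uint8))
    print("org",[(st[i,4],np.median(P[l==i],0).round().tolist()) for i in range(1,k) if st[i,4]>50])
    g=ok&(V<70)&(Z>58)&(Z<72)&(np.hypot(P[...,0]-490,P[...,1]-338)<70)
    v,u=np.nonzero(g);w=np.array([ray((a,b),c,66)[:2] for a,b in zip(u,v)],np.float32)
    print("tcp",np.round(s["ee_pos"],1),"tool y deg",np.degrees(np.arctan2(T[1,1],T[0,1])),"t",s["clock"])
    r=cv2.minAreaRect(w);bp=cv2.boxPoints(r);e=max([bp[1]-bp[0],bp[2]-bp[1]],key=np.linalg.norm)
    print("grip",len(w),r,"long axis deg",np.degrees(np.arctan2(e[1],e[0])),"tool shift to grip centre z=43",T.T@(np.array([*r[0],43])-s["ee_pos"]))
    return c
if __name__=="__main__": look(sys.argv[1] if len(sys.argv)>1 else None)
E
python3 sq.py pics/w4.png
```

```text
org [(np.int32(159), [658.0, 234.0, 21.0]), (np.int32(3893), [496.0, 348.0, 20.0])]
tcp [486.5 325.5 243.8] tool y deg -90.09388772630786 t 6.1
grip 421 ((489.4941711425781, 342.57598876953125), (48.70656204223633, 13.919720649719238), 7.2290730476379395) long axis deg 7.229095 tool shift to grip centre z=43 [  3.40084732 -17.71401518 200.75344048]
```

View pics/w4.png

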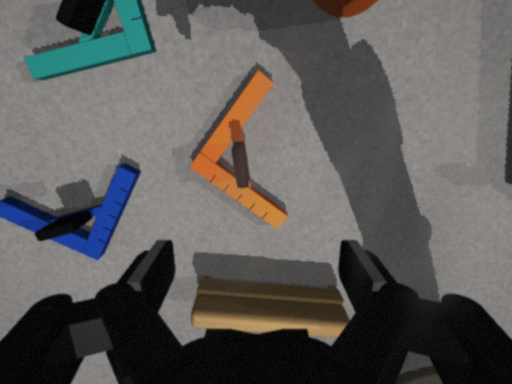

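The orange square's corner is at about (200,163), with the grip at (240,158). The blue and turquoise squares sit to the left and the squeegee at the bottom. I'll align and descend.

Request:
carry_out:
  moves:
    - [[0,0,-7],[3,-10,45],100]
    - [[0,0,-7.3],[3.4,-17.7,90],100]
    - [[0,0,-7.3],[3.4,-17.7,125],100]
    - [[0,0,-7.3],[3.4,-17.7,125],100]
    - [[0,0,-7.3],[3.4,-17.7,125],100]
    - [[0,0,-7.3],[3.4,-17.7,125],100]

```text
clock: 6.75
ee_pos: [492.0, 345.7, 123.3]
eef_rot: [-3.133, -0.197, -0.007]
contact_force: [-0.2, -0.1, 0.1]
finger_gap: 85.0
grasp_force: 0.0
```

```bash
python3 sq.py
```

```text
org [(np.int32(174), [656.0, 218.0, 20.0]), (np.int32(7839), [502.0, 349.0, 20.0])]
tcp [492.  345.7 123.3] tool y deg -82.78885302960148 t 6.75
grip 1078 ((489.5722351074219, 343.6086730957031), (49.508602142333984, 13.011363983154297), 7.783277988433838) long axis deg 7.7832837 tool shift to grip centre z=43 [-3.1004312   1.9696589  80.29579911]
```

Request:
carry_out:
  moves:
    - [[0,0,-0.5],[-2.5,1.5,40],100]
    - [[0,0,-0.5],[-2.5,1.5,75],100]
    - [[0,0,-0.5],[-2.5,1.5,95],100]
    - [[0,0,-0.5],[-2.5,1.5,95],60]
    - [[0,0,-0.5],[-2.5,1.5,95],0]
    - [[0,0,-0.5],[-2.5,1.5,95],0]
    - [[0,0,-0.5],[-2.5,1.5,95],0]
    - [[0,0,-0.5],[-2.5,1.5,95],0]
  newtons: 60

```text
clock: 7.6
ee_pos: [488.6, 344.5, 27.0]
eef_rot: [-3.133, -0.213, -0.004]
contact_force: [-4.1, -2.8, 2.5]
finger_gap: 13.2
grasp_force: 58.6
```

Request:
carry_out:
  moves:
    - [[0,0,0],[0,0,0],0]
    - [[0,0,0],[0,0,0],0]
    - [[0,0,0],[0,0,0],0]
    - [[0,0,0],[0,0,0],0]
    - [[0,0,0],[0,0,0],0]

```text
clock: 8.1
ee_pos: [488.7, 344.6, 26.9]
eef_rot: [-3.133, -0.214, -0.004]
contact_force: [0.0, 0.1, 5.7]
finger_gap: 13.2
grasp_force: 59.8
```

Gripped (gap 13, 60 N). I'll lift and carry it toward the frame.

Request:
carry_out:
  moves:
    - [[0,0,0],[0,0,-30],0]
    - [[0,0,0],[0,0,-70],0]
    - [[0,0,0],[0,0,-110],0]
    - [[0,0,0],[3,40,-130],0]
    - [[0,0,0],[6,80,-130],0]
    - [[0,0,0],[9,120,-130],0]
    - [[0,0,0],[12,160,-130],0]
    - [[0,0,0],[15,200,-130],0]

```text
clock: 8.9
ee_pos: [528.7, 146.0, 154.5]
eef_rot: [3.134, 0.214, -0.003]
contact_force: [1.1, 0.0, -2.3]
finger_gap: 13.2
grasp_force: 59.1
```

Request:
carry_out:
  moves:
    - [[0,0,-6],[2,35,0],0]
    - [[0,0,-12],[4,70,0],0]
    - [[0,0,-19],[6,105,0],0]
    - [[0,0,-26],[8,140,0],0]
    - [[0,0,-33],[10,175,0],0]
    - [[0,0,-40],[13,210,0],0]
    - [[0,0,-46],[15,240,0],0]
    - [[0,0,-49.8],[15.7,261,0],0]

```text
clock: 9.7
ee_pos: [579.6, -112.1, 154.2]
eef_rot: [2.753, 1.514, -0.004]
contact_force: [-0.4, 0.5, -2.2]
finger_gap: 13.2
grasp_force: 59.0
```

Request:
carry_out:
  moves:
    - [[0,0,0],[0,0,0],0]
    - [[0,0,0],[0,0,0],0]
    - [[0,0,0],[0,0,0],0]

```text
clock: 10.0
ee_pos: [580.2, -106.4, 154.7]
eef_rot: [-2.75, -1.515, 0.0]
contact_force: [-0.1, 0.3, -2.3]
finger_gap: 13.0
grasp_force: 59.1
```

```bash
cat > ck.py <<'E'
from fr import *
import sys
nm=sys.argv[1]; zt=float(sys.argv[2])
s=get_state();T=cv2.Rodrigues(np.array(s["eef_rot"]))[0]
print("tcp",np.round(s["ee_pos"],1),"tool y deg",np.degrees(np.arctan2(T[1,1],T[0,1])),"tilt",np.degrees(np.arccos(-T[2,2])),"t",s["clock"],"gap",s["finger_gap"])
c=cam("wrist");cv2.imwrite(nm,c[0])
P=pts(c);hsv=cv2.cvtColor(c[0],cv2.COLOR_BGR2HSV).astype(int);H,S,V=[hsv[...,i] for i in range(3)]
Z=P[...,2];ok=c[1]>0
o=ok&(H>5)&(H<20)&(S>140)&(abs(Z-zt)<9)
k,l,st,ce=cv2.connectedComponentsWithStats(o.astype(np.uint8))
for i in range(1,k):
    if st[i,4]>200:
        q=P[l==i];q=q-q.mean(0);n=np.linalg.svd(q,full_matrices=False)[2][2];n=n*np.sign(n[2])
        v,u=np.nonzero(l==i);w=np.array([ray((a,b),c,zt)[:2] for a,b in zip(u,v)],np.float32);r=cv2.minAreaRect(w);print("org",st[i],np.median(P[l==i],0).round(1),"normal",n.round(3),r,cv2.boxPoints(r).round(1).tolist())
E
python3 ck.py pics/w5.png 150
```

```text
tcp [ 580.2 -106.4  154.7] tool y deg -32.28701534579606 tilt 0.13163234515373154 t 10.0 gap 13.047863535174475
org [  138    40   225   239 14179] [599.2 -65.7 147.6] normal [ 0.007 -0.017  1.   ] ((598.1881713867188, -74.51832580566406), (146.71156311035156, 43.35854721069336), 12.995973587036133) [[521.7999877929688, -69.9000015258789], [531.5999755859375, -112.0999984741211], [674.5, -79.0999984741211], [664.7999877929688, -36.900001525878906]]
```

View pics/w5.png

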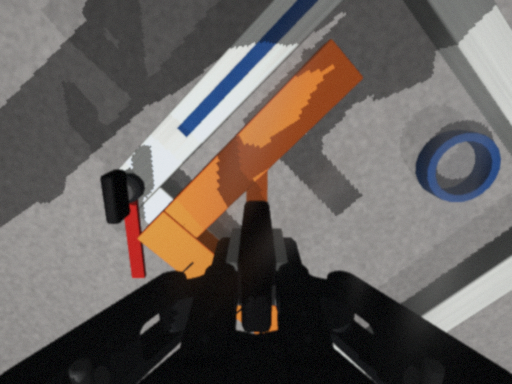

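The view shows the held y leg, with its outer edge from (140,238) to (333,42) and the tip's other corner at (361,77). The nut is at (118,195), with the red arm outside the opening. I'll measure the leg's direction.

```bash
cat > leg.py <<'E'
from fr import *
import sys
def leg(zt):
    s=get_state();T=cv2.Rodrigues(np.array(s["eef_rot"]))[0]; c=cam("wrist")
    P=pts(c);hsv=cv2.cvtColor(c[0],cv2.COLOR_BGR2HSV).astype(int)
    Z=P[...,2];o=(c[1]>0)&(hsv[...,0]>3)&(hsv[...,0]<22)&(hsv[...,1]>140)&(abs(Z-zt)<8)
    k,l,st,_=cv2.connectedComponentsWithStats(o.astype(np.uint8));m=(l==1+st[1:,4].argmax()).astype(np.uint8)
    zt=np.median(Z[m>0])
    cc=max(cv2.findContours(m,cv2.RETR_EXTERNAL,cv2.CHAIN_APPROX_NONE)[0],key=len)
    w=np.array([ray(p[0],c,zt)[:2] for p in cc])
    yaw=np.degrees(np.arctan2(T[1,1],T[0,1]))-45
    for _ in range(3):   # square axes from yaw, outer face of y leg = min x-coordinate
        th=np.radians(yaw);ex=np.array([np.cos(th),np.sin(th)]);ey=np.array([-ex[1],ex[0]])
        q=w-np.array(s["ee_pos"][:2]);a=q@ex;b=q@ey
        lo=[]
        for k in np.arange(-40,92,4):
            g=(b>k)&(b<k+4)
            if g.any(): lo.append((k+2,a[g].min()))
        lo=np.array(lo);f=np.polyfit(*lo.T,1);e=abs(np.polyval(f,lo[:,0])-lo[:,1]);f=np.polyfit(*lo[e<1.5].T,1)
        yaw-=np.degrees(np.arctan(f[0]))
    print("top z",zt,"tcp",np.round(s["ee_pos"],1),"tool y",yaw_t(T),"square yaw",yaw,"outer x face rel tcp",f[1],"b range",b.min(),b.max(),"t",s["clock"])
def yaw_t(T): return np.degrees(np.arctan2(T[1,1],T[0,1]))
leg(float(sys.argv[1]))
E
python3 leg.py 148
```

```text
top z 147.76569942989536 tcp [ 580.3 -106.2  154.9] tool y -32.24567919408753 square yaw -77.35334553668483 outer x face rel tcp -48.18758358312628 b range -50.559048576493794 98.55584525093542 t 10.05
```

Request:
carry_out:
  moves:
    - [[0,0,1.2],[0,0,35],0]
    - [[0,0,1.2],[0,0,70],0]
    - [[0,0,1.2],[0,0,100],0]
    - [[0,0,1.2],[0,0,118],0]
    - [[0,0,1.2],[0,0,122],0]
    - [[0,0,1.2],[0,0,122],0]
    - [[0,0,1.2],[0,0,122],0]

```text
clock: 10.8
ee_pos: [582.0, -108.5, 34.8]
eef_rot: [2.767, 1.485, 0.004]
contact_force: [1.1, -0.4, -1.7]
finger_gap: 13.3
grasp_force: 58.9
```

```bash
python3 leg.py 26
```

```text
top z 27.68089168941865 tcp [ 582.  -108.5   34.8] tool y -33.556026088872684 square yaw -78.72445237255303 outer x face rel tcp -48.43293427394653 b range -50.43727168718362 98.61210881620609 t 10.8
```

Request:
carry_out:
  moves:
    - [[0,0,0.2],[0,0,4],0]
    - [[0,0,0.2],[0,0,7],0]
    - [[0,0,0.2],[-2,-10,7.5],0]
    - [[0,0,0.2],[-4,-18,7.5],0]
    - [[0,0,0.2],[-4.7,-24,7.5],0]
    - [[0,0,0.2],[-4.7,-24,7.5],0]
    - [[0,0,0.2],[-4.7,-24,7.5],0]

```text
clock: 11.55
ee_pos: [557.8, -99.2, 26.9]
eef_rot: [-2.771, -1.48, -0.001]
contact_force: [-2.1, 0.7, 7.7]
finger_gap: 13.5
grasp_force: 60.4
```

```bash
python3 leg.py 20
```

```text
top z 19.93633469833441 tcp [557.8 -99.2  26.9] tool y -33.79830774840468 square yaw -79.11468781055106 outer x face rel tcp -48.39253236672327 b range -50.70540546135043 98.57149566657851 t 11.55
```

Request:
carry_out:
  moves:
    - [[0,0,-0.5],[-0.5,-2,0],0]
    - [[0,0,-0.5],[-0.5,-4,0],0]
    - [[0,0,-0.5],[-0.5,-4,0],0]
    - [[0,0,-0.5],[-0.5,-4,0],0]

```text
clock: 12.0
ee_pos: [556.3, -98.1, 27.0]
eef_rot: [2.762, 1.49, 0.005]
contact_force: [3.5, -1.4, 5.8]
finger_gap: 13.2
grasp_force: 60.2
```

```bash
cat > f.py <<'E'
from fr import *
s=get_state();th=np.radians(-78.5);ex=np.array([np.cos(th),np.sin(th)]);ey=np.array([-ex[1],ex[0]])
F=np.array(s["contact_force"]);d=np.array(s["ee_pos"][:2])-[555.4,-98]
print("push from rail_y (fx)",F[:2]@ex,"from rail_x (fy)",F[:2]@ey,"fz",F[2],"pos rel",d@ex,d@ey,"torque",s["ft_torque"],s["grasp_force"])
E
python3 f.py; python3 leg.py 20
```

```text
push from rail_y (fx) 2.052610023821958 from rail_x (fy) 3.162679445510459 fz 5.755136638250799 pos rel 0.3247529004462317 0.8567704425721525 torque [-0.06938619 -0.37681232  0.00067619] 60.2103191614151
top z 19.976818765338688 tcp [556.3 -98.1  27. ] tool y -33.310589989378315 square yaw -78.6509953899169 outer x face rel tcp -48.32346785454677 b range -50.7600373945047 98.52482923879803 t 12.0
```

Request:
carry_out:
  moves:
    - [[0,0,0],[0,-2,0],0]
    - [[0,0,0],[0,-4,0],0]
    - [[0,0,0],[0,-4,0],0]
    - [[0,0,0],[0,-4,0],0]

```text
clock: 12.45
ee_pos: [556.0, -97.4, 27.6]
eef_rot: [2.758, 1.487, 0.012]
contact_force: [7.2, -3.5, 1.9]
finger_gap: 13.6
grasp_force: 59.8
```

```bash
python3 f.py; python3 leg.py 20
```

```text
push from rail_y (fx) 4.834824682676893 from rail_x (fy) 6.3937804995963194 fz 1.8554409053956107 pos rel -0.4969693784339112 0.6988583136649141 torque [-0.61379746 -1.51799118 -0.02809413] 59.84544038772583
top z 20.55998129388637 tcp [556.  -97.4  27.6] tool y -33.336759519099125 square yaw -78.61275748313012 outer x face rel tcp -47.61269232908311 b range -50.22311870215949 98.84312849066974 t 12.45
```

Request:
carry_out:
  moves:
    - [[0,0,0],[0,-1,1],0]
    - [[0,0,0],[0,-3,2],0]
    - [[0,0,0],[0,-3,2],0]
    - [[0,0,0],[0,-3,2],0]
    - [[0,0,0],[0,-3,2],0]

```text
clock: 13.0
ee_pos: [556.1, -97.4, 27.6]
eef_rot: [2.755, 1.484, 0.018]
contact_force: [9.7, -5.1, 8.1]
finger_gap: 13.3
grasp_force: 60.5
```

```bash
python3 f.py; python3 leg.py 20;  python3 ck.py pics/w6.png 20
```

```text
push from rail_y (fx) 6.935611377788988 from rail_x (fy) 8.468516779876744 fz 8.069404492799775 pos rel -0.46912188614146094 0.7867701330744088 torque [-0.74878485 -1.38435701  0.04221506] 60.53427457809448
top z 20.60221519721591 tcp [556.1 -97.4  27.6] tool y -33.37578550201621 square yaw -78.62518584278091 outer x face rel tcp -47.60976732674929 b range -50.281192199323954 98.7835795120867 t 13.0
tcp [556.1 -97.4  27.6] tool y deg -33.3796809823829 tilt 0.9742738319756462 t 13.05 gap 13.483683189737842
org [  138    40   224   239 13904] [575.2 -57.6  20.6] normal [-0.006 -0.019  1.   ] ((574.5774536132812, -66.9596939086914), (149.7799835205078, 43.51396179199219), 11.644225120544434) [[496.79998779296875, -60.79999923706055], [505.6000061035156, -103.4000015258789], [652.2999877929688, -73.19999694824219], [643.5, -30.5]]
```

View pics/w6.png

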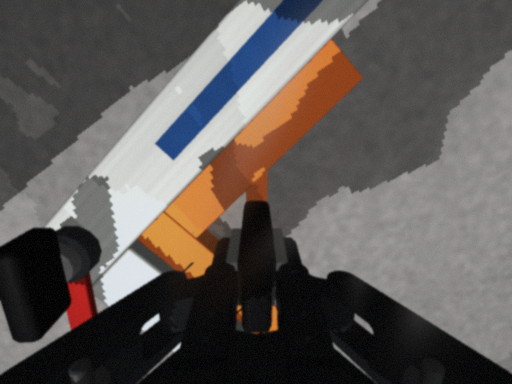

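The y leg is flush on rail_y from (140,238) to (333,42), and the corner is home. The reaction is about 7 N and 8.5 N on the two rails, the last push no longer moved it, and the tilt is small. Handing in.

```bash
python3 f.py; python3 -c "
from plant import *
print(close_job())"
```

```text
push from rail_y (fx) 6.185228393493935 from rail_x (fy) 8.699211255531766 fz 8.169748831710804 pos rel -0.4832959242799333 0.7757420920078524 torque [-0.75969148 -1.39774561  0.0239788 ] 60.53452134132385
the job is handed in; nothing more can be done
None
```

The job is handed in (no verdict came back): the wing nut is at about 1.57 rad, and the orange square is still gripped, about 1 mm from the measured corner, pressing the rails with roughly 6 N and 9 N.

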